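# Take an enamelled plaque off the engraver's vise

### The job

The enamelled plaque on the tilted engraver's vise is finished. Take the screwdriver with the six-sided handle from the tool stand, turn the slotted screw of the hold-down dog about a quarter turn, either way, so that the dog swings right clear of the plaque, and stand the screwdriver back in a free hole of the stand; then lift the plaque off gently by its two long sides, put it down softly flat on the felt of the wooden tray with the enamel up, and let go. The enamel chips if it is gripped, pressed or knocked with more than about 15 N or dropped: turn the dog with the screwdriver and not with the fingers, keep the blade off the plaque, and leave the graver, the pot and the steel block where they are.

Things in the scene. Friction and masses are not known exactly. Their poses are not given: they have to be found in the camera images.
- vise: Ball vise, fixed. Origin on the bench under the ball's centre, z up. Rubber ring r 64 mm, steel ball r 58 mm, centre 66 mm up. Its head leans 35 degrees from vertical towards this frame's -x. Jaws (84 mm long uphill, outer faces 45 mm either side of the middle, tops 20 mm below the cork face) grip a wooden block 28 mm wide, 96 mm long uphill, cork-faced. Highest point: the screw head, 190 mm.
- seat (a point): Middle of the cork face on which the plaque lies, 138 mm above the bench; axes as vise; the face leans 35 degrees with the head. A brass ledge (32 mm downhill, 7 mm high) stops the plaque from sliding down. The plaque overhangs the 28 mm wide block by 9 mm at each long side: beside it there is free room for fingers down to 20 mm below the cork face.
- plaque: Loose enamelled plaque, about 70 g, 62 (x) by 46 (y) by 9 mm (z), with a metal rim. Origin: middle of its underside; z out of the enamel face. At the start it lies on the cork face, z along the leaning axis, x uphill. Grip it across y (46 mm), 5 N a finger is enough. It chips if a finger, or what it is set down on, presses it with more than 15 N.
- dog_screw (a joint): Angle of dog and screw (rad) about the leaning axis, counter-clockwise seen from above the face. 0: the dog's arm points straight downhill over the plaque's upper edge. Starts within 0.25 of 0, turns to 2.2 either way against a friction of 0.05 N m and stays where left. Beyond 1.2 either way it is clear of the plaque.
- dog: Hold-down dog and screw head, one piece, turns on a pillar 47 mm uphill of the seat. Origin on the turning axis, 11 mm above the cork face (2 mm above the plaque's top); z along the leaning axis, -x along its arm (24 mm long, 12 wide, 4 thick; covers 8 mm of the plaque). Screw head r 10 mm, top 11.5 mm above the origin, with a straight slot along x, 4.6 mm wide, open-ended, 6 mm deep.
- slot (a point): Middle of the floor of the screw's slot; axes as dog (x along the slot, z out of the head, 35 degrees from vertical).
- driver: Screwdriver, loose, 80 g, 151 mm long. Origin at the blade's tip, z along it to the handle. Blade 12 mm wide along x, 2.6 mm thick (1.6 in its last 4 mm), shaft r 3 mm. Black six-sided handle from z = 75 to 145 mm, 24 mm across flats, one pair of flats square to y. It hangs upright in a hole of the stand, the handle's shoulder on the stand's top, the tip 10 mm above the bench.
- graver: Graver with a round wooden mushroom handle (r 21 mm, top 132 mm above the bench), hangs in another hole of the stand; leave it. Origin at its steel tip, z up.
- stand: Wooden tool stand, fixed: 62 (x) by 200 (y) by 85 mm (z) with three through holes of 17 mm in a row along y, 66 mm apart. Origin at the middle of its underside.
- hole_a (a point): Mouth of the stand's hole at +y, 85 mm above the bench; axes as stand.
- hole_b (a point): Mouth of the middle hole.
- hole_c (a point): Mouth of the hole at -y.
- tray: Shallow wooden tray, fixed: 130 (x) by 150 (y) by 16 mm (z), walls 5 mm. Origin at the middle of its underside.
- tray_in (a point): Middle of the tray's felt floor; axes as tray.
- pot: Small clear pot with a white lid (r 24 mm, 55 mm high), loose, a bystander. Origin at the middle of its underside.
- dapping_block: Steel dapping block, 56 mm cube, loose, a bystander. Origin at the middle of its underside.
Not all that is in view belongs to the job. There is more than one size of the driver; the one meant has the size given above.

How it is judged:
By the outcome, as a careful person would: the job done as asked, in the order asked, and still so for the second after the job is handed in, with the robot touching nothing.
It also fails if it takes over 67 s, if anything falls off the work surface, if the arm or the gripper's body presses on something with over 40 N, if the wrist force passes 120 N, or if a joint passes its speed limit or range.

### The arm

A 6-joint arm with a two-finger parallel gripper is mounted at the origin on the work surface. World frame = base frame: x ahead of the robot, y to its left, z up, the work surface at z = 0. Lengths are in m, angles in rad, forces in N, time in s.
With the tool pointing down it reaches from about 0.425 to 0.95 m from the base axis. Payload 3.5 kg.
Tool frame: the origin (TCP) lies at the centre of the arm's flange, where the gripper is bolted on; the fingertips stand 173 mm ahead of it and the grasp point (between the pads) lies 155 mm ahead of it (env.tcp_to_grasp is the distance from the TCP to the grasp point, in m); z points along the fingers, y is the line along which they close (so a half turn about z gives the same grasp; the last joint's range is limited). The gripper opens to 85 mm and grips with 20 to 120 N. Pads are 22 mm wide; open, the fingers measure 114 mm over their backs; the gripper's body (76 mm by 85 mm) begins 54 mm behind the grasp point. The pads swing forward as they close: fully open they stand 13 mm farther back than shut.
Start: joints at [1.195, 0.286, 1.577, -0, 1.279, -0.15], TCP at [0.151, 0.658, 0.405] pointing down, gripper open.
Joint ranges: [-2.77, 2.77], [-0.9, 2.22], [0.21, 2.48], [-1.53, 4.67], [0.24, 2.81], [-2.84, 2.84]. Speed limits (rad/s): [2.79, 2.79, 3.14, 3.14, 3.14, 3.14].

### API

Orientations are given as a unit quaternion [w, x, y, z].
In Python, from cell import monitor, grab_frame, env, nets gives the robot as it stands. The module is installed in compiled form; this text tells all that it offers.
- The arm moves only by the tool step_arm, never from a script. Its argument "targets" is a list of rows, each a list of 5 numbers: the closure, from -1 (fully open) to 1 (shut), then the shift along the world's x, y, z scaled (see below), then the turn about the world's z scaled (see below). In form: [[hand, tx, ty, tz, yaw], ...]. A call has 1 to 20 rows; each row shifts and turns the commanded pose from where the row before left it; what a row does not reach is not made up. The controller multiplies each number of a shift by 50 mm and each number of a turn by 0.12 rad. A row lasts 1/8 s, in which the tool goes at most 62.5 mm and 10.7 degrees, less where a joint would pass 70% of its speed; a pose out of reach is approached as far as the arm can. A call with a number of a shift or a turn outside -1 to 1 is refused whole. A call with a gripper value outside its range is refused whole. The fingers move at their own pace and stop on an object; "newtons" is the grip in N (left out, the last holds). Time passes only in rows, so rows that do not move let the fingers close. It gives the time, the measured TCP pose, the force, the opening and the grip force at its end, in the units of the state.
- monitor.get_state(): the state, without advancing time (a new reading comes with each control period).
- grab_frame(name): name is "scene" or "top" or "wrist"; returns a dict with "frame" (400x640x3 uint8, red, green, blue), "range_z" (400x640 float32, m along the optical axis (not along the pixel's ray), 0 where there is no reading), "fx", "fy", "cx", "cy" (pixels), "world_from_camera" (4x4, takes a point from camera to world coordinates). Camera axes: x right, y down, z forward; pixel columns grow to the right and rows downward; lengths in m; the calibration is good to about 2 mm. A picture is of the moment at which its call begins.
- env.close_job(): hands the job in; it is judged then, once.
Trained networks look in a picture, given as the dict that the camera call returned (one of the last four; its "shot" number tells which), for a name from the list of things; names that differ only in an ending like _2 or _b are one class to them, and where a whole thing is asked for, a point or a joint stands for the part that bears it (a point fixed in the world has none). Each returns a list of dicts, best first, with "score" (0 to 1); they miss things now and then, are a little off and sometimes report something else, mostly with a low value. They report only what shows in the picture. A call takes as long as a camera call. They do not tell look-alikes from the thing itself.
- nets.look_for(label, picture): "centre" ([column, row] in pixels, amid what is visible of it).
- nets.spot_point(label, picture): "centre" ([column, row] in pixels: a listed point, or the origin of a listed thing).
The state is a dict: "time": time; "joint_pos": joint angles; "joint_vel": joint speeds; "joint_torque": joint torques, N m; "eef_pos": TCP position; "eef_rot": TCP orientation; "ft_force": force on the tool from outside, world axes, zero at the start; "ft_torque": the same for the moment, N m; "grip_width": finger opening in m; "grip_force": force on a finger pad.
Only numpy, scipy, OpenCV 4.12 (cv2) and the standard library are available. Lean on these libraries where they do the work, as an engineer would, in place of code of your own. Each camera call takes 0.05 s, during which the arm holds its last target. There are 200 camera calls.

## Working session

There is one attempt and no reset: what is moved stays moved. The work goes in short steps, Python scripts to look and compute and a tool call to move; the robot and the scene stay as the last step left them, time stands still between calls to the robot, and variables do not carry over. Pictures are saved under pics/ and viewed, at most 10 in all, crops included, and the job is handed in when it is done.

Besides the shell and the picture viewer there is one more tool, called after ">>>" as name(argument=value, ...) on one line, values as JSON. step_arm: Moves the arm, as the interface text tells. Shifts and turns lie within -1 to 1; 1 stands for 50 mm of shift or 0.12 rad of turn. Its arguments: {"type":"object","properties":{"targets":{"type":"array"},"newtons":{"type":"number"}},"required":["targets"]}

```bash
mkdir -p pics
cat > h.py <<'E'
import numpy as np, cv2, pickle
from cell import monitor, grab_frame, env, nets
def ray(p,uv):
    d=np.array([(uv[0]-p["cx"])/p["fx"],(uv[1]-p["cy"])/p["fy"],1.0]); T=np.array(p["world_from_camera"]); return T[:3,3],T[:3,:3]@d
def at(p,uv,r=2):
    u,v=int(round(uv[0])),int(round(uv[1])); z=p["range_z"][max(0,v-r):v+r+1,max(0,u-r):u+r+1]; z=z[z>0]
    if not len(z): return None
    o,d=ray(p,uv); return o+d*np.median(z)
def atz(p,uv,z):
    o,d=ray(p,uv); return o+d*(z-o[2])/d[2]
def tri(obs):
    A=np.zeros((3,3));b=np.zeros(3)
    for p,uv in obs:
        o,d=ray(p,uv); d=d/np.linalg.norm(d); M=np.eye(3)-np.outer(d,d); A+=M;b+=M@o
    return np.linalg.solve(A,b)
def save(p,n,box=None,s=1):
    im=cv2.cvtColor(p["frame"],cv2.COLOR_RGB2BGR)
    if box: im=im[box[1]:box[3],box[0]:box[2]]
    cv2.imwrite("pics/"+n,cv2.resize(im,None,fx=s,fy=s,interpolation=cv2.INTER_CUBIC))
def keep(p,n): pickle.dump(p,open(n,"wb"))
def load(n): return pickle.load(open(n,"rb"))
E
python3 - <<'E'
from h import *
np.set_printoptions(precision=4,suppress=True)
s=monitor.get_state(); print({k:s[k] for k in("time","eef_pos","eef_rot","grip_width","grip_force","ft_force")},env.tcp_to_grasp)
P={n:grab_frame(n) for n in("scene","top","wrist")}
for n,p in P.items():
    keep(p,n+"0.pkl"); save(p,n+"0.png"); T=np.array(p["world_from_camera"]); print(n,T[:3,3],T[:3,2],p["fx"])
names=["vise","seat","plaque","dog","slot","driver","graver","stand","hole_a","hole_b","hole_c","tray","tray_in","pot","dapping_block"]
for l in names:
    for n in("scene","top"):
        p=P[n]
        for d in nets.spot_point(l,p)[:3]:
            print(l,n,np.round(d["centre"]),round(d["score"],2),at(p,d["centre"]))
print(monitor.get_state()["time"])
E
```

```text
{'time': 0.0, 'eef_pos': array([0.151 , 0.6576, 0.4033]), 'eef_rot': array([-0.0003,  0.1127,  0.9936, -0.0012]), 'grip_width': 0.08536515504221324, 'grip_force': 0.0, 'ft_force': array([-0.1656,  0.1549,  0.295 ])} 0.1547
scene [ 1.2274 -0.6107  0.7946] [-0.598  0.508 -0.62 ] 477.0011783577783
top [ 0.5282 -0.034   0.9518] [ 0.048  -0.0228 -0.9986] 385.2877134828396
wrist [0.0736 0.6751 0.3741] [ 0.3031 -0.0711 -0.9503] 347.2960487410363
vise scene [345. 210.] 0.84 [0.5939 0.0125 0.0501]
vise top [270. 221.] 0.6 [0.5423 0.0347 0.1426]
seat scene [340. 160.] 0.77 [0.5431 0.0353 0.1622]
seat top [254. 241.] 0.9 [0.5021 0.0667 0.1499]
seat top [267. 218.] 0.4 [0.5479 0.0387 0.1629]
plaque scene [333. 156.] 0.65 [0.5163 0.0378 0.1577]
plaque scene [337. 156.] 0.4 [0.523  0.0438 0.1573]
plaque top [257. 240.] 0.68 [0.5041 0.06   0.1517]
dog scene [340. 151.] 0.5 [0.5323 0.0437 0.1778]
dog top [261. 227.] 0.62 [0.5314 0.0489 0.1838]
slot scene [342. 153.] 0.52 [0.5386 0.0449 0.1749]
slot top [258. 230.] 0.58 [0.5255 0.0548 0.1809]
slot top [252. 240.] 0.23 [0.5042 0.0713 0.1507]
driver sc
[... 1365 characters left out ...]
top [420. 264.] 0.55 [ 0.4442 -0.3009  0.0717]
tray scene [373. 161.] 0.88 [0.4403 0.2653 0.0053]
tray top [171. 276.] 0.62 [0.4146 0.286  0.005 ]
tray_in scene [370. 157.] 0.71 [0.4214 0.2741 0.0081]
tray_in top [175. 273.] 0.72 [0.4219 0.2753 0.0062]
tray_in top [203. 154.] 0.19 [0.7031 0.1967 0.0551]
pot scene [430. 219.] 0.56 [0.724  0.1829 0.0175]
pot top [204. 153.] 0.69 [0.7051 0.1941 0.0552]
pot top [174. 277.] 0.34 [0.4118 0.2789 0.006 ]
dapping_block scene [337. 159.] 0.66 [0.5272 0.0419 0.1539]
dapping_block scene [307. 294.] 0.56 [ 0.7256 -0.2111  0.032 ]
dapping_block top [364. 157.] 0.59 [ 0.6935 -0.1791  0.0555]
dapping_block top [438. 268.] 0.43 [ 0.4344 -0.3397  0.0844]
1.65
```

Run:
```python
from h import *
p=load("top0.pkl");q=load("scene0.pkl")
def crop(p,b,s): return cv2.resize(cv2.cvtColor(p["frame"][b[1]:b[3],b[0]:b[2]],cv2.COLOR_RGB2BGR),None,fx=s,fy=s,interpolation=cv2.INTER_CUBIC)
a=crop(p,(320,220,480,320),2.5); b=crop(q,(120,130,280,230),2.5); c=crop(p,(220,180,320,280),4);d=crop(q,(290,110,390,210),4)
c=cv2.resize(c,(400,300));d=cv2.resize(crop(q,(280,110,400,200),4),(400,300))
c=cv2.resize(crop(p,(210,180,330,270),4),(400,300))
cv2.imwrite("pics/z0.png",np.vstack([np.hstack([a,b]),np.hstack([c,d])]))
```

```text
(no output)
```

View pics/top0.png

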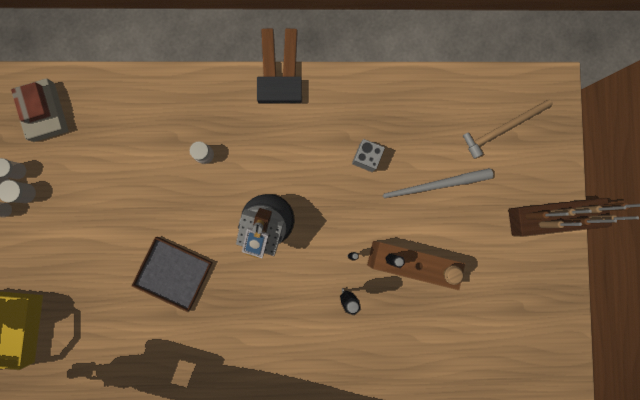

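View pics/z0.png

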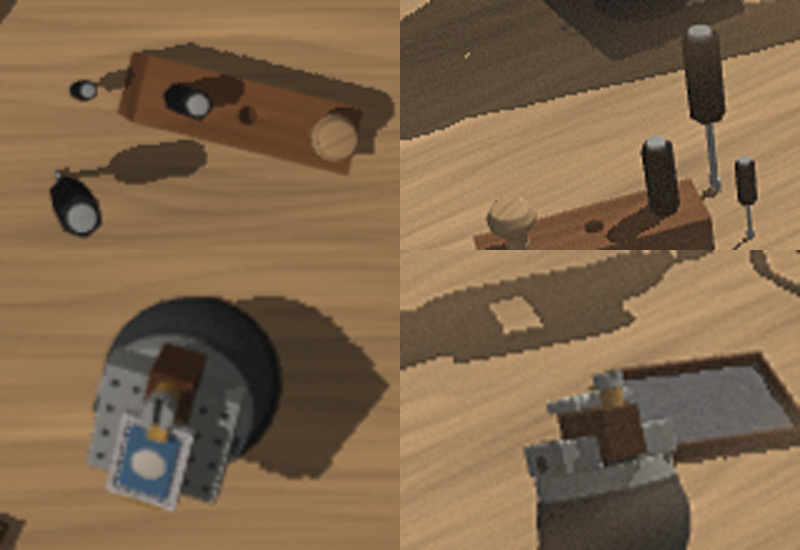

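```bash
cat > m.py <<'E'
from h import *
np.set_printoptions(precision=4,suppress=True)
def cloud(p):
    v,u=np.mgrid[0:400,0:640]; z=p["range_z"]; T=np.array(p["world_from_camera"])
    c=np.stack([(u-p["cx"])/p["fx"]*z,(v-p["cy"])/p["fy"]*z,z],-1); w=c@T[:3,:3].T+T[:3,3]; w[z<=0]=np.nan; return w
def near(w,x,y,r,z0,z1): return (np.hypot(w[...,0]-x,w[...,1]-y)<r)&(w[...,2]>z0)&(w[...,2]<z1)
def rect(q):
    c,s,a=cv2.minAreaRect((q[:,:2]*1000).astype(np.float32)); return np.round(c,1),np.round(s,1),round(a,1)
E
python3 - <<'E'
from m import *
for n in("top","scene"):
    p=load(n+"0.pkl"); w=cloud(p)
    for nm,(x,y,r,a,b) in dict(stand=(.45,-.275,.13,.080,.090),drv=(.4615,-.222,.02,.155,.17),grv=(.43,-.34,.05,.125,.137),tray=(.42,.28,.12,.012,.02),felt=(.42,.28,.12,.002,.010),big=(.377,-.13,.05,.1,.3),small=(.46,-.145,.03,.05,.2)).items():
        q=w[near(w,x,y,r,a,b)]
        if len(q)>5: print(n,nm,len(q),q.mean(0),q[:,2].min(),q[:,2].max(),rect(q))
    # plaque: blue pixels
    f=p["frame"].astype(int); m=(f[...,2]>f[...,0]+30)&near(w,.51,.06,.06,.1,.2); q=w[m]; q=q[~np.isnan(q[:,2])]
    c=q.mean(0); n_=np.linalg.svd(q-c)[2][2]; n_*=np.sign(n_[2]); print("blue",len(q),c,n_,np.degrees(np.arccos(n_[2])))
    q=w[near(w,.53,.05,.05,.176,.195)]; print("head",len(q),q.mean(0),q[:,2].max())
    q=w[near(w,.45,-.275,.13,.080,.090)]
E
```

```text
top stand 1926 [ 0.4424 -0.2894  0.0845] 0.08003287131680581 0.08958087756337996 (array([ 446.4, -273.1]), array([248.4,  61.8]), 75.5)
top drv 74 [ 0.4577 -0.2304  0.1592] 0.15500594153274194 0.16365590244275774 (array([ 458.2, -230.2]), array([20.7, 20.9]), 85.9)
top grv 223 [ 0.4247 -0.3575  0.1293] 0.12501562752894868 0.1341747029887781 (array([ 424.5, -356.6]), array([34.4, 35.9]), 2.7)
top tray 517 [0.4188 0.2816 0.0154] 0.012006195600633096 0.019834646150618807 (array([420. , 281.4]), array([150.4, 131.1]), 64.7)
top felt 3322 [0.4189 0.2822 0.0054] 0.0020020218775013143 0.009975254106962761 (array([416.8, 279.8]), array([228.7, 236.5]), 29.9)
top big 355 [ 0.3776 -0.128   0.1726] 0.10149309631889358 0.19826143378114125 (array([ 373.6, -130.2]), array([34.7, 31. ]), 70.2)
top small 79 [ 0.4645 -0.1464  0.0899] 0.052537263502725695 0.10469395063696219 (array([ 463.9, -147.4]), array([17. , 20.9]), 31.8)
blue 157 [0.4958 0.0675 0.145 ] [-0.5398  0.1954  0.8188] 35.03645589603031
head 88 [0.5291 0.0553 0.1825] 0.18860901294079513
scene stand 1585 [ 0.4465 -0.3021  0.0854] 0.08003
[... 338 characters left out ...]
.7]), 29.0)
scene tray 228 [0.4338 0.2981 0.0153] 0.012008503989057173 0.019811375829604017 (array([422.4, 279.1]), array([148.1, 136.8]), 65.4)
scene felt 1165 [0.4279 0.2896 0.0059] 0.0020142867276434773 0.009988119784529514 (array([424., 301.]), array([195.6, 238.8]), 80.6)
scene big 531 [ 0.3832 -0.1386  0.1526] 0.100226681878274 0.1975664107882843 (array([ 379.1, -135.7]), array([35.5, 29.6]), 65.6)
scene small 145 [ 0.4666 -0.152   0.0805] 0.05084771167561419 0.10469688494609386 (array([ 465. , -151.7]), array([18. , 16.5]), 46.3)
blue 0 [nan nan nan] [0. 0. 1.] 0.0
head 52 [0.5346 0.0496 0.1822] 0.19124578169941575<stdin>:9: RuntimeWarning: Mean of empty slice.
  ret = um.true_divide(
```

>>> step_arm(targets=[[-1,1,-1,0.4,0],[-1,1,-1,0.4,0],[-1,1,-1,0,0],[-1,0.8,-1,0,0],[-1,0.8,-1,0,0],[-1,0.5,-1,0,0],[-1,0,-1,0,0],[-1,0,-1,0,0],[-1,0,0,0,0],[-1,0,0,0,0]])

```text
time: 2.9
eef_pos: [0.3835, 0.2811, 0.4391]
eef_rot: [0.0, 0.113, 0.994, 0.0]
ft_force: [0.3, -0.3, -0.8]
grip_width: 0.0857
grip_force: 0.0
```

>>> step_arm(targets=[[-1,0.4,-1,0,0],[-1,0.4,-1,0,0],[-1,0.4,-1,0,0],[-1,0.2,-0.6,0,0],[-1,0,0,0,0],[-1,0,0,0,0]])

```text
time: 3.65
eef_pos: [0.4535, 0.1021, 0.4386]
eef_rot: [-0.0, 0.112, 0.994, 0.0]
ft_force: [-0.9, 0.8, 0.0]
grip_width: 0.0857
grip_force: 0.0
```

Run:
```python
from m import *
s=monitor.get_state(); print(s["eef_pos"],s["time"])
p=grab_frame("wrist"); keep(p,"w1.pkl"); save(p,"w1.png")
for l in("seat","plaque","dog","slot"):
    for d in nets.spot_point(l,p)[:2]: print(l,np.round(d["centre"]),round(d["score"],2),at(p,d["centre"]))
w=cloud(p); f=p["frame"].astype(int); m=(f[...,2]>f[...,0]+30)&near(w,.51,.06,.06,.1,.2); q=w[m]
c=q.mean(0); n_=np.linalg.svd(q-c)[2][2]; n_*=np.sign(n_[2]); print("blue",len(q),c,n_,np.degrees(np.arccos(n_[2])))
```

```text
[0.4535 0.1021 0.4386] 3.65
plaque [283. 257.] 0.76 [0.4987 0.0627 0.1494]
dog [277. 315.] 0.57 [0.5307 0.0532 0.1822]
slot [280. 312.] 0.69 [0.5297 0.0552 0.1805]
blue 1301 [0.4977 0.0663 0.1471] [-0.5456  0.1813  0.8182] 35.097823611472805
```

View pics/w1.png

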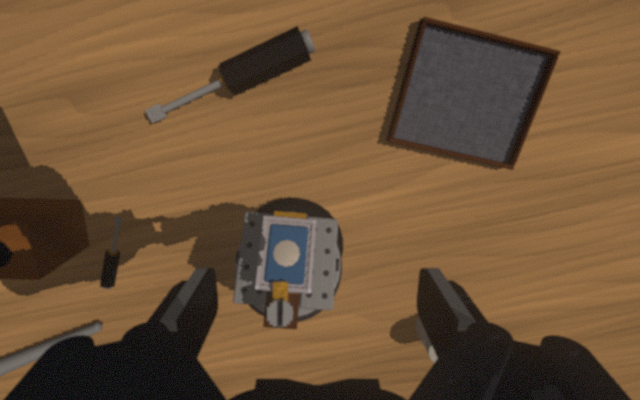

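```bash
cat > v.py <<'E'
from m import *
def frame(yaw,tilt=np.radians(35)):
    c,s=np.cos(yaw),np.sin(yaw); Rz=np.array([[c,-s,0],[s,c,0],[0,0,1]])
    u=np.array([np.cos(tilt),0,np.sin(tilt)]); n=np.array([-np.sin(tilt),0,np.cos(tilt)])
    return Rz@np.stack([u,[0,1,0],n],1)   # columns: uphill, y, normal
E
python3 - <<'E'
from v import *
for nm in("w1.pkl","top0.pkl"):
    p=load(nm); w=cloud(p); f=p["frame"].astype(int)
    m=(f[...,2]>f[...,0]+30)&near(w,.51,.06,.06,.1,.2); q=w[m]; c=q.mean(0)
    for yaw in np.radians([-18.5]):
        R=frame(yaw); L=(w-c)@R
        t=np.abs(L[...,2])<.004; t&=(np.abs(L[...,0])<.045)&(np.abs(L[...,1])<.04)
        print(nm,"plaque rect u,y mm",rect(L[t][:,:2]),"blue",rect(L[m][:,:2]),"c",c)
        t=(np.abs(L[...,2]-.0135)<.003)&(L[...,0]>.02)&(L[...,0]<.07)&(np.abs(L[...,1])<.03)
        q=L[t]; cc,rr=cv2.minEnclosingCircle((q[:,:2]*1000).astype(np.float32)); print("head",len(q),q.mean(0)*1000,cc,rr,"world",c+R@np.array([cc[0]/1000,cc[1]/1000,.0135]))
p=load("w1.pkl"); g=cv2.cvtColor(p["frame"],cv2.COLOR_RGB2BGR)
a=cv2.resize(g[200:340,220:360],None,fx=4,fy=4,interpolation=cv2.INTER_CUBIC); cv2.imwrite("pics/w1z.png",a)
E
```

```text
w1.pkl plaque rect u,y mm (array([-1. , -1.2]), array([72.5, 46. ]), 0.6) blue (array([-0.4, -0.3]), array([46.4, 30.6]), 0.9) c [0.4977 0.0663 0.1471]
head 412 [46.9605 -0.6375 13.1938] (46.852684020996094, -0.7097901701927185) 10.348444938659668 world [0.5265 0.0559 0.185 ]
top0.pkl plaque rect u,y mm (array([-2.2, -1. ]), array([68.3, 45.7]), 0.7) blue (array([1.2, 0. ]), array([47.9, 30.9]), 0.7) c [0.4958 0.0675 0.145 ]
head 51 [48.1979 -0.8252 12.9927] (48.40765380859375, -0.09321663528680801) 10.394744873046875 world [0.526  0.0573 0.1838]
```

View pics/w1z.png

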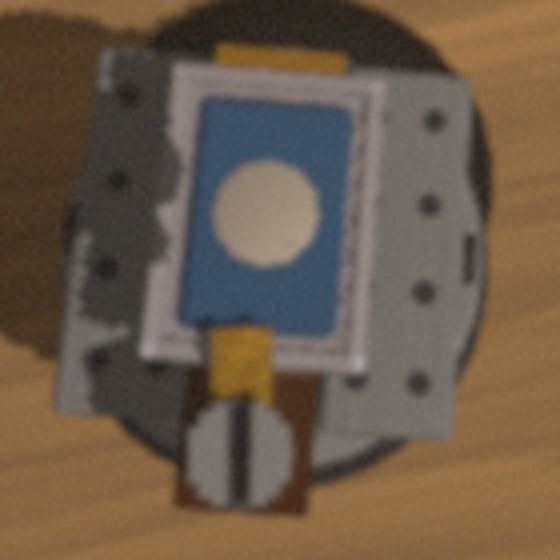

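>>> step_arm(targets=[[-1,0,-1,0,0.1],[-1,0,-1,0,0],[-1,0,-1,0,0],[-1,0,-1,0,0],[-1,0,-1,0,0],[-1,0,-0.3,0,0],[-1,0,0,0,0],[-1,0,0,0,0]])

```text
time: 4.9
eef_pos: [0.4535, -0.1628, 0.4387]
eef_rot: [-0.0, 0.106, 0.994, 0.0]
ft_force: [-0.5, 0.1, 0.1]
grip_width: 0.0854
grip_force: 0.0
```

Run:
```python
from v import *
p=load("w1.pkl"); R=frame(np.radians(-17.8)); h=np.array([.5265,.0559,.1850]);n=R[:,2]
e=[]
for uv in((280.2,300),(279.8,326.2)):
    o,d=ray(p,uv); e.append(R.T@(o+d*((h-o)@n)/(d@n)-h))
print("slot ends local",e, "angle",np.degrees(np.arctan2(e[1][1]-e[0][1],e[1][0]-e[0][0])))
p=grab_frame("wrist"); keep(p,"w2.pkl"); w=cloud(p); s=monitor.get_state(); print(s["eef_pos"],s["joint_pos"])
for nm,(x,y,r,a,b) in dict(drv=(.4595,-.2315,.022,.150,.17),grv=(.43,-.34,.05,.122,.137)).items():
    m=near(w,x,y,r,a,b); q=w[m]; print(nm,len(q),q.mean(0),np.median(q[:,2]),rect(q))
    v,u=np.where(m); print(u.min(),u.max(),v.min(),v.max())
m=near(w,.45,-.29,.16,.080,.090); q=w[m]; print("stand",rect(q)); v,u=np.where(m); print(u.min(),u.max(),v.min(),v.max())
save(p,"w2.png")
```

```text
slot ends local [array([-0.0091,  0.0001, -0.    ]), array([0.0097, 0.0017, 0.    ])] angle 4.873070385315972
[ 0.4535 -0.1626  0.4387] [-0.5554 -0.1779  1.999   0.0004  1.3209 -1.9144]
drv 857 [ 0.4561 -0.2314  0.1588] 0.1575519809562705 (array([ 457.8, -232.9]), array([26.9, 24.6]), 74.4)
213 248 205 236
grv 1725 [ 0.4235 -0.3561  0.1299] 0.13107390876395597 (array([ 424.2, -359. ]), array([39.6, 37.3]), 31.7)
61 111 179 224
stand (array([ 441.4, -297.3]), array([200.5,  63.1]), 75.6)
69 282 156 226
```

View pics/w2.png

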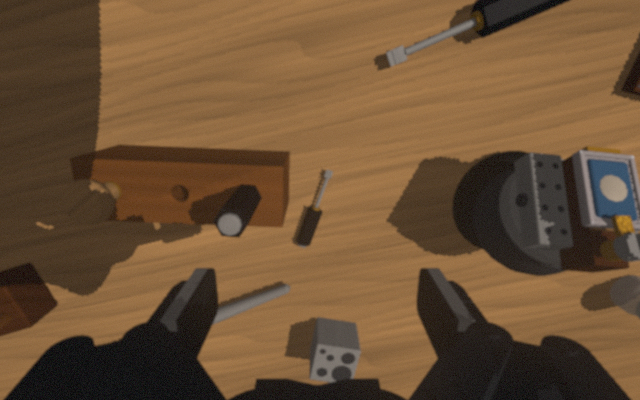

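Run:
```python
from v import *
from scipy.optimize import least_squares
for nm in("w2.pkl","scene0.pkl","top0.pkl"):
    w=cloud(load(nm)); q=w[near(w,.4578,-.2334,.02,.095,.15)][:,:2]
    best=[]
    for a0 in np.radians(np.arange(0,60,5)):
        def f(x):
            d=q-x[:2]; k=x[2]+np.arange(6)*np.pi/3
            return (d@np.stack([np.cos(k),np.sin(k)])).max(1)-.012
        r=least_squares(f,[.4578,-.2334,a0],loss="soft_l1",f_scale=.001,x_scale=[.001,.001,.1]); best.append((r.cost,r.x))
    best.sort(key=lambda b:b[0]); x=best[0][1]; print(nm,len(q),best[0][0]*1e6,best[-1][0]*1e6,x[:2],np.degrees(x[2])%60, np.sqrt(np.mean(f(x)**2)))
```

```text
w2.pkl 626 13.379712465210552 13.379712465210563 [ 0.4579 -0.2332] 42.342050657428615 0.00021020473265880558
scene0.pkl 238 127.01904765347668 128.08381318508725 [ 0.4579 -0.2345] 43.903933965393165 0.0013287173460039621
top0.pkl 67 2.2976294780252777 2.2987838205048003 [ 0.4568 -0.2319] 43.60774447540844 0.0002683846914325013
```

>>> step_arm(targets=[[-1,0.09,-0.9,0,0.9],[-1,0,-0.51,-0.9,0.9],[-1,0,0,-0.8,0.9],[-1,0,0,-0.1,0.86],[-1,0,0,0,0],[-1,0,0,0,0]], newtons=20)

```text
time: 5.7
eef_pos: [0.4584, -0.2339, 0.3498]
eef_rot: [0.001, -0.106, 0.994, -0.001]
ft_force: [-0.1, 0.6, -0.7]
grip_width: 0.0854
grip_force: 0.0
```

>>> step_arm(targets=[[-1,-0.01,0.015,-0.7,0],[-1,0,0,-0.7,0],[-1,0,0,-0.1,0],[-1,0,0,0,0],[1,0,0,0,0],[1,0,0,0,0],[1,0,0,0,0],[1,0,0,0,0],[1,0,0,0,0],[1,0,0,0,0]], newtons=40)

```text
time: 6.95
eef_pos: [0.4576, -0.2339, 0.2744]
eef_rot: [0.0, -0.106, 0.994, -0.0]
ft_force: [-0.2, 1.4, 4.5]
grip_width: 0.0235
grip_force: 39.8
```

>>> step_arm(targets=[[1,0,0,0.5,0],[1,0,0,1,0],[1,0,0,1,0],[1,0,0,1,0],[1,0,0.5,0.6,0],[1,0,1,0,0],[1,0,0.5,0,0],[1,0,0,0,0]])

```text
time: 7.95
eef_pos: [0.4572, -0.1325, 0.478]
eef_rot: [-0.0, -0.108, 0.994, 0.0]
ft_force: [-0.9, -0.7, -0.9]
grip_width: 0.0239
grip_force: 39.7
```

Run:
```python
from v import *
s=monitor.get_state(); print(s["eef_pos"],s["grip_width"],s["grip_force"],s["joint_pos"])
P={n:grab_frame(n) for n in("wrist","scene")}
for n,p in P.items(): keep(p,n+"3.pkl")
t=s["eef_pos"]-np.array([0,0,.2644]); print(t)
def crop(p,c,r,s):
    c=np.round(c).astype(int); y0=max(0,c[1]-r);x0=max(0,c[0]-r); return cv2.resize(cv2.cvtColor(p["frame"][y0:y0+2*r,x0:x0+2*r],cv2.COLOR_RGB2BGR),(400,400),interpolation=cv2.INTER_CUBIC),(x0,y0)
ims=[]
for n,p in P.items():
    T=np.linalg.inv(np.array(p["world_from_camera"])); c=T[:3,:3]@t+T[:3,3]; uv=np.array([p["fx"]*c[0]/c[2]+p["cx"],p["fy"]*c[1]/c[2]+p["cy"]])
    a,o=crop(p,uv,40,1); print(n,uv,o,at(p,uv)); ims.append(a)
cv2.imwrite("pics/b3.png",np.hstack(ims))
```

```text
[ 0.4572 -0.1325  0.478 ] 0.023926433275881415 39.69665410229936 [-0.4955 -0.2163  1.9606 -0.0002  1.3981 -2.2823]
[ 0.4572 -0.1325  0.2136]
wrist [317.3655 206.3063] (np.int64(277), np.int64(166)) [ 0.4524 -0.1335  0.2283]
scene [259.0939 149.8016] (np.int64(219), np.int64(110)) [0.1842 0.0371 0.0076]
```

View pics/b3.png

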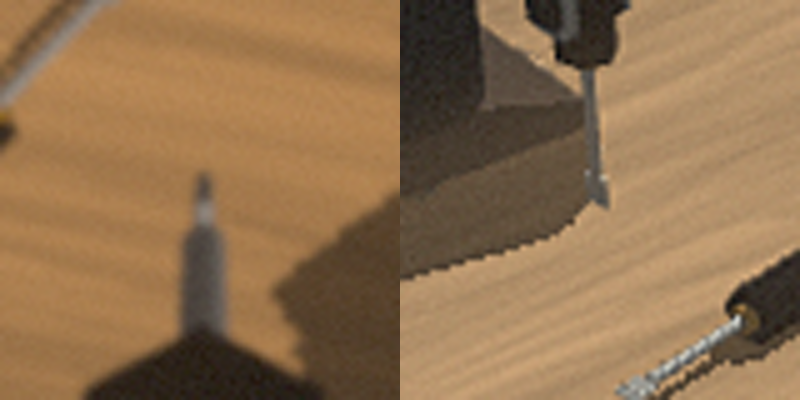

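>>> step_arm(targets=[[1,0.4,0.9,0,-0.9],[1,0.4,0.9,0,-0.9],[1,0.4,0.9,0,-0.9],[1,0.2,0.9,0,-0.9],[1,0,0.17,0,-0.21],[1,0,0,0,0],[1,0,0,0,0],[1,0,0,0,0]])

```text
time: 9.05
eef_pos: [0.5275, 0.0537, 0.4786]
eef_rot: [-0.0, 0.122, 0.992, -0.0]
ft_force: [0.3, -0.3, -0.8]
grip_width: 0.0235
grip_force: 39.8
```

Run:
```python
from v import *
t=tri([(load("wrist3.pkl"),(317.6,200.4)),(load("scene3.pkl"),(259.4,151))]); print("tip-TCP",t-np.array([.4572,-.1325,.478]))
s=monitor.get_state(); print(s["eef_pos"],s["eef_rot"],s["grip_width"],s["joint_pos"])
P={n:grab_frame(n) for n in("wrist","scene","top")}
for n,p in P.items(): keep(p,n+"4.pkl")
t=s["eef_pos"]-np.array([0,0,.266])
ims=[]
for n in("wrist","scene"):
    p=P[n]; T=np.linalg.inv(np.array(p["world_from_camera"])); c=T[:3,:3]@t+T[:3,3]; uv=np.array([p["fx"]*c[0]/c[2]+p["cx"],p["fy"]*c[1]/c[2]+p["cy"]])
    x0,y0=np.round(uv).astype(int)-[30,30]; print(n,uv,(x0,y0)); ims.append(cv2.resize(cv2.cvtColor(p["frame"][y0:y0+60,x0:x0+60],cv2.COLOR_RGB2BGR),(400,400),interpolation=cv2.INTER_CUBIC))
cv2.imwrite("pics/b4.png",np.hstack(ims))
```

```text
tip-TCP [-0.0022  0.0007 -0.2694]
[0.5275 0.0537 0.4786] [-0.0001  0.1223  0.9925 -0.0001] 0.02348887212921753 [-0.0899 -0.0859  1.8445 -0.0002  1.3831 -1.4155]
wrist [317.2596 205.1768] (np.int64(287), np.int64(175))
scene [342.2524 136.0149] (np.int64(312), np.int64(106))
```

View pics/b4.png

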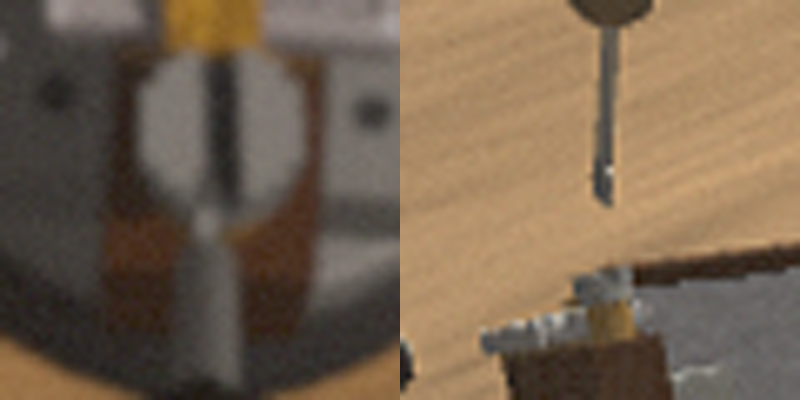

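Run:
```python
from v import *
p=load("wrist4.pkl"); w=cloud(p); R=frame(np.radians(-17.8)); n=R[:,2]
h0=np.array([.5265,.0559,.1850]); L=(w-h0)@R
t=(np.abs(L[...,2])<.004)&(np.hypot(L[...,0],L[...,1])<.013); q=L[t]; print("head pts",len(q),np.median(q,0)*1000,q.min(0)*1000,q.max(0)*1000)
zc=np.median(q[:,2]); h=h0+n*zc
e=[]
for uv in((318.9,184),(321.5,206.8)):
    o,d=ray(p,uv); e.append(R.T@(o+d*((h-o)@n)/(d@n)-h0))
e=np.array(e); print("slot ends",e*1000,"ang",np.degrees(np.arctan2(*(e[1]-e[0])[[1,0]])))
# darkest column per row on head
g=p["frame"].mean(2)
for v in range(184,206,3):
    r=g[v,312:330]; u=312+np.argmin(r); print(v,u,r[u-312-3:u-312+4].round())
for du in(-.006,0,.006):
    c=np.array([.5275,.0537,.4786]); 
    for dz in(-.2644,-.2684):
        x=c+[ -du*np.cos(np.radians(-13.9))*-1, du*np.sin(np.radians(-13.9)),dz]; T=np.linalg.inv(np.array(p["world_from_camera"])); k=T[:3,:3]@x+T[:3,3]; print(du,dz,p["fx"]*k[0]/k[2]+p["cx"],p["fy"]*k[1]/k[2]+p["cy"])
```

```text
head pts 352 [ 0.2647  1.8515 -0.3501] [-9.0717 -9.4198 -3.9497] [9.8358 9.3839 1.517 ]
slot ends [[-7.0611 -0.8834 -0.3501]
 [11.7594  2.141  -0.3501]] ang 9.129152613841372
184 320 [ 88.  67.  53.  48.  65.  83. 106.]
187 320 [ 88.  60.  46.  41.  48.  81. 104.]
190 321 [ 69.  52.  45.  43.  69. 103. 120.]
193 320 [91. 67. 47. 37. 44. 70. 97.]
196 320 [94. 67. 46. 34. 44. 68. 95.]
199 321 [ 72.  49.  44.  39.  58.  86. 112.]
202 321 [ 69.  60.  44.  41.  55.  83. 107.]
205 321 [82. 74. 64. 57. 61. 75. 84.]
-0.006 -0.2644 317.2004871325181 197.84229504632185
-0.006 -0.2684 317.1951053885923 196.18752094466524
0 -0.2644 317.2181702961628 205.86277370978237
0 -0.2684 317.2125616160114 204.09923426784025
0.006 -0.2644 317.2355889582048 213.7632834862772
0.006 -0.2684 317.2297606479386 211.89437847495608
```

>>> step_arm(targets=[[1,0,0.05,-0.1,0.1],[1,0,0,-0.2,0],[1,0,0,-0.1,0],[1,0,0,0,0]])

```text
time: 9.7
eef_pos: [0.5273, 0.0573, 0.4577]
eef_rot: [-0.001, 0.116, 0.993, -0.0]
ft_force: [-0.4, -0.3, -0.7]
grip_width: 0.0237
grip_force: 39.8
```

>>> step_arm(targets=[[1,0,0,-0.06,0],[1,0,0,-0.04,0],[1,0,0,0,0]])

```text
time: 10.07
eef_pos: [0.5274, 0.0573, 0.4536]
eef_rot: [-0.0, 0.116, 0.993, -0.0]
ft_force: [1.2, -0.3, -0.6]
grip_width: 0.0234
grip_force: 39.8
```

Run:
```python
from v import *
s=monitor.get_state(); print(s["eef_pos"],s["eef_rot"],s["ft_force"],s["ft_torque"],s["grip_width"])
P={n:grab_frame(n) for n in("wrist","scene")}
ims=[]
for n,p in P.items():
    keep(p,n+"5.pkl"); T=np.linalg.inv(np.array(p["world_from_camera"])); c=T[:3,:3]@(s["eef_pos"]-[0,0,.2644])+T[:3,3]; uv=np.array([p["fx"]*c[0]/c[2]+p["cx"],p["fy"]*c[1]/c[2]+p["cy"]])
    x0,y0=np.round(uv).astype(int)-[25,25]; print(n,uv,(x0,y0)); ims.append(cv2.resize(cv2.cvtColor(p["frame"][y0:y0+50,x0:x0+50],cv2.COLOR_RGB2BGR),(400,400),interpolation=cv2.INTER_CUBIC))
cv2.imwrite("pics/b5.png",np.hstack(ims))
```

```text
[0.5274 0.0573 0.4536] [-0.0001  0.1156  0.9933 -0.    ] [ 1.159  -0.2688 -0.5542] [ 0.0537  0.0051 -0.0248] 0.023380602875843245
wrist [317.2023 205.9448] (np.int64(292), np.int64(181))
scene [342.8847 144.0025] (np.int64(318), np.int64(119))
```

View pics/b5.png

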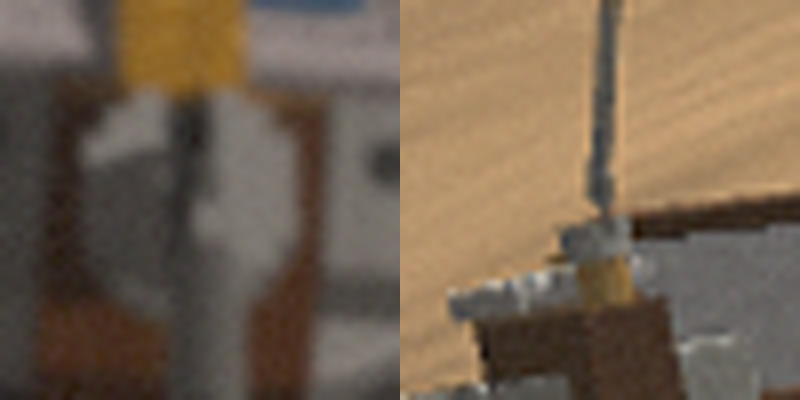

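>>> step_arm(targets=[[1,0,-0.02,0.02,0],[1,0,0,0,0],[1,0,0,-0.06,0],[1,0,0,-0.04,0],[1,0,0,0,0]])

```text
time: 10.8
eef_pos: [0.5273, 0.0563, 0.4493]
eef_rot: [-0.0, 0.116, 0.993, -0.0]
ft_force: [0.1, 0.5, -0.7]
grip_width: 0.0235
grip_force: 39.8
```

>>> step_arm(targets=[[1,0,0,-0.04,0],[1,0,0,0,0],[1,0,0,0,0]])

```text
time: 11.18
eef_pos: [0.5274, 0.0562, 0.4478]
eef_rot: [0.0, 0.116, 0.993, 0.0]
ft_force: [0.2, 0.0, -0.6]
grip_width: 0.0233
grip_force: 39.8
```

>>> step_arm(targets=[[1,0,0,0,-0.5],[1,0,0,0,-0.8],[1,0,0,0,-0.8],[1,0,0,0,-0.8],[1,0,0,0,-0.8],[1,0,0,-0.01,-0.8],[1,0,0,0,-0.5],[1,0,0,0,0]])

```text
time: 12.18
eef_pos: [0.5276, 0.0565, 0.4478]
eef_rot: [0.001, 0.404, 0.915, 0.001]
ft_force: [1.0, 1.5, 0.6]
grip_width: 0.0234
grip_force: 39.8
```

Run:
```python
from v import *
s=monitor.get_state(); print(s["eef_pos"],s["eef_rot"],s["ft_force"],s["ft_torque"],s["grip_width"])
P={n:grab_frame(n) for n in("wrist","top")}
ims=[]
for n,p in P.items():
    keep(p,n+"6.pkl"); T=np.linalg.inv(np.array(p["world_from_camera"])); c=T[:3,:3]@(s["eef_pos"]-[0,0,.2644])+T[:3,3]; uv=np.array([p["fx"]*c[0]/c[2]+p["cx"],p["fy"]*c[1]/c[2]+p["cy"]])
    x0,y0=np.round(uv).astype(int)-[40,40]; print(n,uv,(x0,y0)); ims.append(cv2.resize(cv2.cvtColor(p["frame"][y0:y0+80,x0:x0+80],cv2.COLOR_RGB2BGR),(400,400),interpolation=cv2.INTER_CUBIC))
cv2.imwrite("pics/b6.png",np.hstack(ims))
```

```text
[0.5276 0.0565 0.4478] [0.0006 0.4037 0.9149 0.001 ] [1.0322 1.4598 0.602 ] [ 0.443  -0.3109  0.0382] 0.023366063293921664
wrist [315.7584 205.8603] (np.int64(276), np.int64(166))
top [256.9879 228.5255] (np.int64(217), np.int64(189))
```

View pics/b6.png

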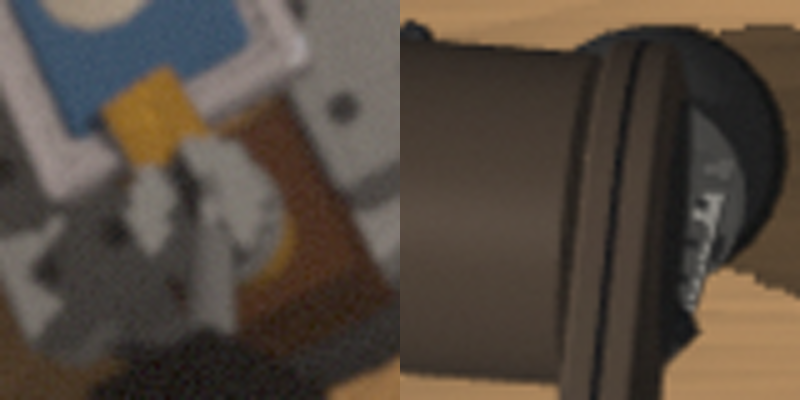

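>>> step_arm(targets=[[1,0,0,0,-0.5],[1,0,0,0,-0.8],[1,0,0,0,-0.8],[1,0,0,0,-0.5],[1,0,0,0,0]])

```text
time: 12.9
eef_pos: [0.5276, 0.0567, 0.4479]
eef_rot: [0.0, 0.541, 0.841, 0.002]
ft_force: [2.6, 3.5, 1.2]
grip_width: 0.0233
grip_force: 40.0
```

```bash
cat > look.py <<'E'
from v import *
import sys
n=sys.argv[1]; s=monitor.get_state(); print(s["eef_pos"],s["eef_rot"],s["ft_force"],s["ft_torque"],s["grip_width"],s["joint_pos"][5])
P={k:grab_frame(k) for k in("wrist","scene")}; ims=[]
for k,p in P.items():
    keep(p,k+n+".pkl"); T=np.linalg.inv(np.array(p["world_from_camera"])); c=T[:3,:3]@np.array([.5274,.0562,.1834])+T[:3,3]; uv=np.array([p["fx"]*c[0]/c[2]+p["cx"],p["fy"]*c[1]/c[2]+p["cy"]])
    x0,y0=np.maximum(np.round(uv).astype(int)-30,0); print(k,uv,(x0,y0)); ims.append(cv2.resize(cv2.cvtColor(p["frame"][y0:y0+60,x0:x0+60],cv2.COLOR_RGB2BGR),(400,400),interpolation=cv2.INTER_CUBIC))
cv2.imwrite("pics/b%s.png"%n,np.hstack(ims))
# yellow dog arm direction in vise frame, from wrist depth
w=cloud(P["wrist"]); f=P["wrist"]["frame"].astype(int); R=frame(np.radians(-17.8)); L=(w-np.array([.5271,.0562,.1849]))@R*1000
m=(f[...,0]>f[...,2]+60)&(f[...,0]>110)&(np.hypot(L[...,0],L[...,1])<30)&(np.abs(L[...,2]+9.5)<3.5)
q=L[m]; 
if len(q): c=np.median(q,0); print("dog arm pts",len(q),c,"theta",np.degrees(np.arctan2(-c[1],-c[0])))
E
python3 look.py 7
```

```text
[0.5276 0.0567 0.4479] [0.0005 0.5407 0.8412 0.0016] [2.6278 3.4526 1.201 ] [ 0.9348 -0.6081  0.0705] 0.023326343370757004 -0.5134764187836904
wrist [314.6207 206.7937] (np.int64(285), np.int64(177))
scene [342.4372 146.2388] (np.int64(312), np.int64(116))
dog arm pts 209 [-17.4293  -1.5832  -7.2994] theta 5.190308907575481
```

>>> step_arm(targets=[[1,0,0,0,0.6],[1,0,0,0,0.9],[1,0,0,0,0.9],[1,0,0,0,0.9],[1,0,0,0,0.9],[1,0,0,0,0.9],[1,0,0,0,0.9],[1,0,0,0,0.9],[1,0,0,0,0.7],[1,0,0,0,0],[1,0,0,-0.03,0],[1,0,0,0,0]])

```text
time: 14.5
eef_pos: [0.5273, 0.0561, 0.4452]
eef_rot: [-0.001, 0.116, 0.993, -0.0]
ft_force: [-0.2, 0.3, -0.6]
grip_width: 0.0241
grip_force: 39.8
```

>>> step_arm(targets=[[1,0,0,-0.02,0],[1,0,0,0,0]])

```text
time: 14.75
eef_pos: [0.5274, 0.0562, 0.4447]
eef_rot: [-0.0, 0.116, 0.993, -0.0]
ft_force: [-0.2, -0.3, -0.9]
grip_width: 0.0237
grip_force: 39.8
```

>>> step_arm(targets=[[1,0,0,-0.02,0],[1,0,0,0,0]])

```text
time: 15.0
eef_pos: [0.5275, 0.0562, 0.4442]
eef_rot: [0.0, 0.116, 0.993, -0.0]
ft_force: [-0.9, -0.2, 1.9]
grip_width: 0.0233
grip_force: 40.1
```

>>> step_arm(targets=[[1,0,0,0.01,-0.5],[1,0,0,0,-0.8],[1,0,0,0,-0.8],[1,0,0,0,-0.8],[1,0,0,0,-0.8],[1,0,0,0,-0.8],[1,0,0,0,-0.5],[1,0,0,0,0]])

```text
time: 16.0
eef_pos: [0.5274, 0.0563, 0.4443]
eef_rot: [0.0, 0.404, 0.915, 0.0]
ft_force: [-0.3, 0.1, 0.5]
grip_width: 0.0237
grip_force: 39.9
```

```bash
python3 look.py 8
```

```text
[0.5274 0.0563 0.4443] [0.     0.4036 0.9149 0.0001] [-0.2573  0.1277  0.5375] [0.0464 0.0323 0.0776] 0.02366545926156732 -0.8249865212174701
wrist [316.3675 207.5971] (np.int64(286), np.int64(178))
scene [342.4372 146.2388] (np.int64(312), np.int64(116))
dog arm pts 237 [-17.4238   1.6383  -7.3662] theta -5.3715917169205545
```

>>> step_arm(targets=[[1,0,0,0,-0.5],[1,0,0,0,-0.8],[1,0,0,0,-0.8],[1,0,0,0,-0.8],[1,0,0,0,-0.8],[1,0,0,0,-0.8],[1,0,0,0,-0.8],[1,0,0,0,-0.7],[1,0,0,0,0]])

```text
time: 17.23
eef_pos: [0.5274, 0.0564, 0.4451]
eef_rot: [-0.0, 0.7, 0.714, 0.0]
ft_force: [-0.8, -0.0, 3.4]
grip_width: 0.0236
grip_force: 40.4
```

```bash
python3 look.py 9
```

```text
[0.5274 0.0564 0.4451] [-0.0001  0.6998  0.7144  0.0001] [-0.7772 -0.0487  3.3882] [0.1493 0.4608 0.0786] 0.02364504017614736 -0.10576444553917108
wrist [316.2271 207.8619] (np.int64(286), np.int64(178))
scene [342.4372 146.2388] (np.int64(312), np.int64(116))
dog arm pts 270 [-12.5129  11.4499  -7.4497] theta -42.459992714331015
```

>>> step_arm(targets=[[1,0,0,0.01,-0.5],[1,0,0,0,-0.8],[1,0,0,0,-0.8],[1,0,0,0,-0.8],[1,0,0,0,-0.8],[1,0,0,0,-0.8],[1,0,0,0,-0.5],[1,0,0,0,0]])

```text
time: 18.32
eef_pos: [0.5268, 0.0562, 0.4456]
eef_rot: [-0.001, 0.88, 0.475, -0.002]
ft_force: [-6.6, -0.3, 7.2]
grip_width: 0.0234
grip_force: 40.9
```

```bash
python3 look.py 10
```

```text
[0.5268 0.0562 0.4456] [-0.0009  0.8798  0.4754 -0.0024] [-6.5711 -0.2786  7.1595] [-0.089   1.6096  0.0076] 0.023374604797053274 0.49516656288101585
wrist [318.2554 206.1363] (np.int64(288), np.int64(176))
scene [342.4372 146.2388] (np.int64(312), np.int64(116))
dog arm pts 279 [-7.1165 14.8781 -7.6118] theta -64.43712246226161
```

>>> step_arm(targets=[[1,0,0,0.03,0.6],[1,0,0,0.03,0.8],[1,0,0,0.1,0.9],[1,0,0,0.2,0.9],[1,0,0,0,0.9],[1,0,0,0,0.9],[1,0,0,0,0.9],[1,0,0,0,0.75],[1,0,0,0,0],[1,0,0,0,0]])

```text
time: 19.68
eef_pos: [0.5274, 0.0562, 0.4622]
eef_rot: [-0.0, 0.627, 0.779, -0.0]
ft_force: [-0.1, -0.6, -0.6]
grip_width: 0.0238
grip_force: 39.8
```

```bash
cat > shaft.py <<'E'
from v import *
from scipy.spatial.transform import Rotation as Ro
def shaft(n):
    s=monitor.get_state(); q=s["eef_rot"]; Rt=Ro.from_quat([q[1],q[2],q[3],q[0]]).as_matrix()
    p=load(n); w=cloud(p); L=(w-s["eef_pos"])@Rt*1000
    for z0,z1 in((203,215),(215,227),(227,239),(239,252),(252,258),(258,263),(263,268)):
        m=(L[...,2]>z0)&(L[...,2]<z1)&(np.hypot(L[...,0],L[...,1])<14); k=L[m]
        if len(k)>3: print(z0,z1,len(k),"mean",k.mean(0),"y range",np.percentile(k[:,1],[5,95]),"x",np.percentile(k[:,0],[5,95]))
E
python3 - <<'E'
import sys; sys.argv=["",  "11"]
exec(open("look.py").read())
from shaft import *
shaft("wrist11.pkl")
print("--ref");
E
```

```text
[0.5274 0.0562 0.4622] [-0.0001  0.6267  0.7792 -0.0002] [-0.0589 -0.6    -0.5806] [ 0.0334 -0.0431  0.0145] 0.023773976853752238 -0.3012796607044804
wrist [316.3662 200.0909] (np.int64(286), np.int64(170))
scene [342.4372 146.2388] (np.int64(312), np.int64(116))
dog arm pts 258 [-7.9754 14.6709 -7.4356] theta -61.47060085154297
203 215 9 mean [  2.164    0.3949 214.3928] y range [-1.6757  2.4677] x [1.3746 2.8173]
215 227 70 mean [  1.9216   0.1732 220.8718] y range [-2.535   2.7588] x [0.6804 2.7519]
227 239 64 mean [  1.9041   0.2433 232.3716] y range [-2.1391  2.9208] x [0.6689 2.6431]
239 252 71 mean [  2.6744   0.31   245.7879] y range [-2.1737  3.0179] x [0.9515 5.2878]
252 258 11 mean [  5.4426   0.1963 255.1092] y range [-0.9206  1.1315] x [5.224  5.6428]
258 263 5 mean [  5.2394   0.4533 261.3327] y range [-0.2489  1.157 ] x [5.1129 5.4936]
--ref
```

```bash
cat > head.py <<'E'
from v import *
from scipy.optimize import least_squares
h0=np.array([.5271,.0562,.1849]); R=frame(np.radians(-17.8))
def head(n,dbg=0):
    p=load(n); w=cloud(p); L=(w-h0)@R*1000
    m=(np.abs(L[...,2])<3)&(np.hypot(L[...,0],L[...,1])<14); q=L[m]
    zc=np.median(q[:,2]); q=q[np.abs(q[:,2]-zc)<1.5]
    hull=cv2.convexHull(q[:,:2].astype(np.float32))[:,0]
    r=least_squares(lambda x:np.hypot(*(hull-x[:2]).T)-9.7,[0,0],loss="soft_l1",f_scale=.3)
    g=p["frame"].astype(float).mean(2); k=L[m]; d=np.hypot(k[:,0]-r.x[0],k[:,1]-r.x[1])<8.5
    k=k[d]; b=g[m][d]; dark=b<np.percentile(b,22); kd=k[dark][:,:2]
    c=kd.mean(0); v=np.linalg.svd(kd-c)[2][0]; 
    off=np.array([-v[1],v[0]])@(c-r.x); print(n,len(q),"zc",round(zc,2),"centre",r.x,"resid",np.std(r.fun).round(2),"slot c",c,"ang",np.degrees(np.arctan(v[1]/v[0])).round(1),"off",off.round(2))
for n in("w1","w2","wrist4","wrist5","wrist6","wrist7","wrist8","wrist9","wrist10","wrist11"):
    try: head(n+".pkl")
    except Exception as e: print(n,e)
E
python3 head.py
```

```text
w1.pkl 380 zc 0.11 centre [-0.152  -0.3429] resid 0.33 slot c [-0.5144  0.5567] ang 10.3 off 0.95
w2.pkl 277 zc -0.25 centre [ 0.116  -2.1237] resid 1.65 slot c [-0.2563 -6.2201] ang -47.5 off -3.04
wrist4.pkl 327 zc 0.01 centre [-0.0516 -0.4578] resid 0.37 slot c [-0.4988  0.3154] ang 8.8 off 0.83
wrist5.pkl 388 zc 0.12 centre [-0.0065 -0.6372] resid 0.33 slot c [ 3.56   -5.5134] ang 26.9 off -5.96
wrist6.pkl 368 zc 0.08 centre [-0.1613 -0.1644] resid 0.38 slot c [ 1.2468 -3.5706] ang -32.1 off -2.14
wrist7.pkl 334 zc 0.08 centre [-0.3401  0.2228] resid 0.48 slot c [-1.0805 -1.6288] ang -30.5 off -1.97
wrist8.pkl 397 zc 0.0 centre [-0.4055 -0.2056] resid 0.27 slot c [ 0.0983 -3.1724] ang -39.3 off -1.98
wrist9.pkl 366 zc -0.07 centre [-0.0825  0.3635] resid 0.52 slot c [0.0343 1.1245] ang -20.9 off 0.75
wrist10.pkl 341 zc -0.26 centre [0.3866 0.7547] resid 0.65 slot c [ 0.5649 -1.8634] ang -60.6 off -1.13
wrist11.pkl 372 zc -0.12 centre [-0.2099  0.0458] resid 0.41 slot c [-1.5214  0.5754] ang -62.2 off -0.91
```

>>> step_arm(targets=[[1,0,0.008,0,0.5],[1,0,0,-0.2,0],[1,0,0,-0.06,0],[1,0,0,0,0]])

```text
time: 20.27
eef_pos: [0.5273, 0.0566, 0.4489]
eef_rot: [-0.001, 0.603, 0.798, -0.0]
ft_force: [-1.1, 0.2, -1.9]
grip_width: 0.0232
grip_force: 39.8
```

>>> step_arm(targets=[[1,0,0,-0.04,0],[1,0,0,0,0]])

```text
time: 20.52
eef_pos: [0.5274, 0.0566, 0.4476]
eef_rot: [-0.0, 0.603, 0.798, -0.0]
ft_force: [-0.6, 0.2, -0.3]
grip_width: 0.0235
grip_force: 39.9
```

>>> step_arm(targets=[[1,0,0,-0.03,0],[1,0,0,0,0]])

```text
time: 20.78
eef_pos: [0.5274, 0.0566, 0.4465]
eef_rot: [0.0, 0.603, 0.798, -0.0]
ft_force: [-0.3, -0.2, 0.4]
grip_width: 0.0233
grip_force: 40.0
```

>>> step_arm(targets=[[1,0,0,-0.02,0],[1,0,0,0,0]])

```text
time: 21.02
eef_pos: [0.5274, 0.0566, 0.4461]
eef_rot: [0.0, 0.603, 0.798, 0.0]
ft_force: [-2.5, -0.0, 3.4]
grip_width: 0.0232
grip_force: 40.4
```

>>> step_arm(targets=[[1,0,0,-0.02,0],[1,0,0,0,0]])

```text
time: 21.28
eef_pos: [0.5273, 0.0567, 0.4434]
eef_rot: [-0.001, 0.603, 0.798, -0.0]
ft_force: [-1.9, 0.4, -0.4]
grip_width: 0.0237
grip_force: 40.0
```

>>> step_arm(targets=[[1,0,0,-0.02,0],[1,0,0,0,0]])

```text
time: 21.52
eef_pos: [0.5273, 0.0567, 0.4429]
eef_rot: [-0.0, 0.603, 0.798, -0.0]
ft_force: [-1.7, 0.5, 1.1]
grip_width: 0.0238
grip_force: 40.1
```

>>> step_arm(targets=[[1,0,0,0.01,-0.4],[1,0,0,0,-0.6],[1,0,0,0,-0.6],[1,0,0,0,-0.6],[1,0,0,0,-0.6],[1,0,0,0,-0.6],[1,0,0,0,-0.6],[1,0,0,0,0]])

```text
time: 22.52
eef_pos: [0.5274, 0.0569, 0.4437]
eef_rot: [-0.001, 0.775, 0.632, 0.0]
ft_force: [-2.2, 2.2, 0.7]
grip_width: 0.0233
grip_force: 40.1
```

```bash
python3 look.py 12; sed -i 's/^for n in.*/import sys\nfor n in sys.argv[1:]:/' head.py; python3 head.py wrist12
```

```text
[0.5274 0.0569 0.4437] [-0.0006  0.7748  0.6322  0.0004] [-2.2129  2.1982  0.7339] [0.3579 0.5495 0.0283] 0.02325149454910223 0.11758545363474923
wrist [316.4369 209.8057] (np.int64(286), np.int64(180))
scene [342.4372 146.2388] (np.int64(312), np.int64(116))
dog arm pts 269 [-6.2467 15.3233 -7.422 ] theta -67.82110862012995
wrist12.pkl 349 zc -0.11 centre [0.3102 0.3825] resid 0.59 slot c [2.157  0.6963] ang -38.1 off 1.39
```

>>> step_arm(targets=[[1,0,0,0,-0.4],[1,0,0,0,-0.6],[1,0,0,0,-0.6],[1,0,0,0,-0.6],[1,0,0,0,-0.6],[1,0,0,0,0]])

```text
time: 23.38
eef_pos: [0.5274, 0.0569, 0.4444]
eef_rot: [-0.001, 0.869, 0.494, 0.0]
ft_force: [-3.0, 2.4, 3.9]
grip_width: 0.0236
grip_force: 40.4
```

```bash
python3 look.py 13
```

```text
[0.5274 0.0569 0.4444] [-0.0005  0.8695  0.494   0.0004] [-3.0005  2.4019  3.8915] [0.5923 0.7981 0.1325] 0.023552707785273495 0.4530560555191442
wrist [316.7635 209.6066] (np.int64(287), np.int64(180))
scene [342.4372 146.2388] (np.int64(312), np.int64(116))
dog arm pts 273 [-1.891  16.5345 -7.55  ] theta -83.47565546968961
```

>>> step_arm(targets=[[1,0,0,0.05,0.6],[1,0,0,0.1,0.6],[1,0,0,0.3,0],[1,0,0,0.65,0],[1,0,-0.6,0,0.6],[1,-0.2,-1,0,0.6],[1,-0.3,-1,0,0],[1,-0.3,-1,0,0],[1,-0.3,-1,0,0],[1,-0.3,-1,0,0],[1,-0.3,-0.9,0,0],[1,0,-0.5,0,0],[1,0,0,0,0],[1,0,0,0,0]])

```text
time: 25.22
eef_pos: [0.4429, -0.2927, 0.4988]
eef_rot: [0.0, 0.79, 0.613, 0.0]
ft_force: [-0.4, 0.2, -1.5]
grip_width: 0.0236
grip_force: 39.9
```

Run:
```python
from v import *
from shaft import *
s=monitor.get_state(); print(s["eef_pos"],s["eef_rot"],s["joint_pos"][5])
p=grab_frame("wrist"); keep(p,"wrist14.pkl"); shaft("wrist14.pkl"); t=grab_frame("top"); keep(t,"top14.pkl")
w=cloud(t); f=t["frame"].astype(int); R=frame(np.radians(-17.8)); L=(w-np.array([.5271,.0562,.1849]))@R*1000
m=(f[...,0]>f[...,2]+60)&(f[...,0]>110)&(np.hypot(L[...,0],L[...,1])<30)&(np.abs(L[...,2]+9)<4); q=L[m]
print(len(q), np.median(q,0) if len(q) else None, np.degrees(np.arctan2(-np.median(q[:,1]),-np.median(q[:,0]))))
# stand rect and middle hole from wrist
w=cloud(p); m=near(w,.4414,-.2973,.12,.080,.090); print("stand",rect(w[m]))
m=near(w,.4414,-.2973,.02,-.05,.2)&(w[...,2]<.075); print("hole low pts",m.sum(),w[m].mean(0) if m.any() else None)
```

```text
[ 0.4429 -0.2927  0.4988] [0.     0.7898 0.6133 0.0002] -0.5250153976644985
203 215 10 mean [  2.1338   1.3948 213.9925] y range [-0.8108  2.9441] x [1.4112 2.7059]
215 227 75 mean [  1.9496   0.3256 220.99  ] y range [-2.2904  3.0057] x [0.5203 2.7482]
227 239 61 mean [  1.8469   0.5083 233.006 ] y range [-1.8683  3.1787] x [0.7535 2.6288]
239 252 68 mean [  2.7288   0.5601 245.61  ] y range [-1.9161  3.2771] x [0.9178 5.3111]
252 258 11 mean [  5.4436   0.4541 254.7304] y range [-0.662   1.3907] x [5.0485 5.7931]
258 263 6 mean [  5.262    0.7107 261.1256] y range [0.0096 1.4142] x [5.1514 5.3982]
33 [-3.7474 17.5063 -7.959 ] -77.91753329167014
stand (array([ 441.5, -296.3]), array([199.7,  62.1]), 75.5)
hole low pts 141 [ 0.4397 -0.3031  0.0461]
```

>>> step_arm(targets=[[1,-0.04,-0.07,-0.4,0],[1,0,0,-1,0],[1,0,0,-0.9,0],[1,0,0,-0.3,0],[1,0,0,0,0],[1,0,0,0,0]])

```text
time: 26.08
eef_pos: [0.441, -0.2973, 0.3709]
eef_rot: [0.002, 0.79, 0.613, 0.0]
ft_force: [0.3, -0.1, -0.6]
grip_width: 0.0237
grip_force: 39.8
```

>>> step_arm(targets=[[1,0,0.02,-0.1,0],[1,0,0,-0.3,0],[1,0,0,-0.4,0],[1,0,0,-0.5,0],[1,0,0,-0.3,0],[1,0,0,-0.1,0],[1,0,0,0,0]])

```text
time: 26.95
eef_pos: [0.4405, -0.296, 0.2838]
eef_rot: [0.0, 0.79, 0.613, 0.0]
ft_force: [-0.2, -0.4, -1.6]
grip_width: 0.0239
grip_force: 39.8
```

>>> step_arm(targets=[[1,0,0,-0.1,0],[1,0,0,-0.05,0],[1,0,0,0,0]])

```text
time: 27.32
eef_pos: [0.4404, -0.2958, 0.2762]
eef_rot: [-0.0, 0.79, 0.613, -0.0]
ft_force: [-0.2, 0.6, -0.7]
grip_width: 0.0235
grip_force: 39.8
```

>>> step_arm(targets=[[-0.2,0,0,0,0],[-0.2,0,0,0,0],[-0.2,0,0,0,0],[-0.2,0,0,0,0]])

```text
time: 27.82
eef_pos: [0.4405, -0.2958, 0.2764]
eef_rot: [0.0, 0.79, 0.613, 0.0]
ft_force: [-0.3, 0.1, 0.1]
grip_width: 0.0512
grip_force: 0.0
```

>>> step_arm(targets=[[-0.3,0,0,0.3,0],[-0.4,0,0,1,0],[-0.4,0,0,1,0.7],[-0.4,0.1,0.4,0.5,0.9],[-0.4,0.1,0.8,0,0.9],[-0.4,0.1,0.8,0,0.9],[-0.4,0.1,0.8,0,0.9],[-0.4,0.1,0.8,0,0.9],[-0.4,0.1,0.8,0,0.9],[-0.4,0.1,0.8,0,0.9],[-0.4,0.1,0.8,0,0.9],[-0.4,0.1,0.8,0,0.9],[-0.4,0.1,0.46,0,0.9],[-0.4,0.07,0,0,0.9],[-0.4,0,0,0,0.9],[-0.4,0,0,0,0.9],[-0.4,0,0,0,0],[-0.4,0,0,0,0]], newtons=20)

```text
time: 30.08
eef_pos: [0.4939, 0.0671, 0.4169]
eef_rot: [0.0, 0.167, 0.986, 0.0]
ft_force: [0.1, -0.1, -0.3]
grip_width: 0.0599
grip_force: 0.0
```

```bash
cat > pl.py <<'E'
from v import *
def plaque(n,yaw=-17.8,guess=(.4977,.0663,.147)):
    p=load(n); w=cloud(p); f=p["frame"].astype(int)
    m=(f[...,2]>f[...,0]+25)&(np.linalg.norm(w-np.array(guess),axis=-1)<.05); q=w[m]; c=q.mean(0); nn=np.linalg.svd(q-c)[2][2]; nn*=np.sign(nn[2])
    print(n,"blue",len(q),c,"n",nn,"tilt",np.degrees(np.arccos(nn[2])),"az",np.degrees(np.arctan2(nn[1],nn[0])))
    R=frame(np.radians(yaw)); L=(q-c)@R; r=rect(L[:,:2]); print(r,"rect centre world",c+R@np.array([r[0][0]/1e3,r[0][1]/1e3,0]))
E
python3 - <<'E'
from pl import *
s=monitor.get_state(); print(s["eef_pos"],s["eef_rot"],s["joint_pos"][5],s["grip_width"])
for n in("wrist","top"): keep(grab_frame(n),n+"15.pkl"); plaque(n+"15.pkl")
w=cloud(load("top15.pkl")); q=w[near(w,.4414,-.2968,.02,.145,.17)]; print("driver top",len(q),q.mean(0))
import subprocess; print(subprocess.run("python3 head.py wrist15",shell=True,capture_output=True,text=True).stdout)
E
```

```text
[0.4939 0.0671 0.4169] [0.0004 0.1669 0.986  0.0001] -1.3041841572685215 0.059915230500857196
wrist15.pkl blue 1811 [0.4986 0.0656 0.1478] n [-0.5426  0.1782  0.8209] tilt 34.829847150349586 az 161.8166944651053
(array([-1.3,  0. ]), array([31.2, 47.1]), 89.9) rect centre world [0.4976 0.0659 0.1471]
top15.pkl blue 0 [nan nan nan] n [0. 0. 1.] tilt 0.0 az 0.0
(array([0., 0.]), array([0., 0.]), 0.0) rect centre world [nan nan nan]
driver top 134 [ 0.4398 -0.2932  0.1563]
wrist15.pkl 506 zc 0.02 centre [-0.0577 -0.3633] resid 0.31 slot c [-0.4979 -2.496 ] ang 77.1 off -0.05
pl.py:4: RuntimeWarning: Mean of empty slice.
  m=(f[...,2]>f[...,0]+25)&(np.linalg.norm(w-np.array(guess),axis=-1)<.05); q=w[m]; c=q.mean(0); nn=np.linalg.svd(q-c)[2][2]; nn*=np.sign(nn[2])
  ret = um.true_divide(
```

>>> step_arm(targets=[[-0.4,0,0,-0.5,0.15],[-0.4,0,0,-0.9,0],[-0.4,0,0,-0.5,0],[-0.4,0,0,-0.3,0],[-0.4,0,0,-0.2,0],[-0.4,0,0,0,0],[-0.4,0,0,0,0]])

```text
time: 31.05
eef_pos: [0.4944, 0.0671, 0.2973]
eef_rot: [0.001, 0.157, 0.988, 0.0]
ft_force: [0.9, -0.2, 1.0]
grip_width: 0.06
grip_force: 0.0
```

>>> step_arm(targets=[[-0.2,0,0,0,0],[-0.13,0,0,0,0],[-0.1,0,0,0,0],[-0.1,0,0,0,0],[-0.1,0,0,0,0]])

```text
time: 31.68
eef_pos: [0.4939, 0.0671, 0.2962]
eef_rot: [-0.0, 0.157, 0.988, 0.0]
ft_force: [0.7, -0.4, -0.9]
grip_width: 0.0473
grip_force: 0.0
```

>>> step_arm(targets=[[-0.09,0,0,0,0],[-0.085,0,0,0,0],[-0.08,0,0,0,0],[-0.08,0,0,0,0]])

```text
time: 32.17
eef_pos: [0.4939, 0.0671, 0.2963]
eef_rot: [-0.0, 0.157, 0.988, -0.0]
ft_force: [-0.4, -0.6, 1.2]
grip_width: 0.0463
grip_force: 0.6
```

>>> step_arm(targets=[[-0.075,0,0,0,0],[-0.075,0,0,0,0]])

```text
time: 32.42
eef_pos: [0.4939, 0.0671, 0.2963]
eef_rot: [-0.0, 0.157, 0.988, -0.0]
ft_force: [-0.4, -1.3, 0.8]
grip_width: 0.046
grip_force: 2.6
```

>>> step_arm(targets=[[-0.07,0,0,0,0],[-0.07,0,0,0,0]])

```text
time: 32.67
eef_pos: [0.4939, 0.0671, 0.2963]
eef_rot: [-0.0, 0.157, 0.988, -0.0]
ft_force: [-2.3, -1.2, 1.5]
grip_width: 0.0457
grip_force: 7.7
```

>>> step_arm(targets=[[-0.07,-0.02,0.007,0.04,0],[-0.07,-0.05,0.016,0.09,0],[-0.07,-0.07,0.022,0.12,0],[-0.07,-0.07,0.022,0.11,0],[-0.07,0,0,0,0]])

```text
time: 33.3
eef_pos: [0.4833, 0.0707, 0.315]
eef_rot: [0.001, 0.157, 0.988, 0.0]
ft_force: [0.4, -0.1, 0.5]
grip_width: 0.0455
grip_force: 7.7
```

Run:
```python
from pl import *
from scipy.spatial.transform import Rotation as Ro
s=monitor.get_state(); q=s["eef_rot"]; Rt=Ro.from_quat([q[1],q[2],q[3],q[0]]).as_matrix()
p=grab_frame("wrist"); keep(p,"wrist16.pkl"); print(s["eef_pos"],s["grip_force"])
plaque("wrist16.pkl",guess=(.487,.0694,.1664))
L=(cloud(p)-s["eef_pos"])@Rt*1000
for y0,y1 in((-45,-35),(-35,-28),(-28,-24),(24,28),(28,35),(35,45)):
    m=(L[...,1]>y0)&(L[...,1]<y1)&(np.abs(L[...,0])<20)&(L[...,2]>100)&(L[...,2]<185); k=L[m]
    if len(k)>5: print(y0,y1,len(k),"z pct",np.percentile(k[:,2],[1,50,90,98,100]),"x at max z",k[k[:,2]>np.percentile(k[:,2],95)][:,0].mean())
f=p["frame"].astype(int); m=(f[...,2]>f[...,0]+25)&(np.hypot(L[...,0],L[...,1])<50)&(L[...,2]<180)&(L[...,2]>100); print("blue tool",L[m].mean(0))
g=cv2.cvtColor(p["frame"],cv2.COLOR_RGB2BGR); cv2.imwrite("pics/w16.png",g)
```

```text
[0.4833 0.0707 0.315 ] 7.712450176477432
wrist16.pkl blue 2934 [0.4762 0.0717 0.1579] n [-0.5487  0.1772  0.817 ] tilt 35.21108393409163 az 162.1030194008736
(array([12.6,  1.4]), array([47.5, 32.1]), 0.0) rect centre world [0.4864 0.0699 0.1652]
-45 -35 2578 z pct [110.6803 115.9256 125.5742 152.1693 162.3194] x at max z 6.532212284549762
-35 -28 1478 z pct [100.6836 123.2814 153.9102 161.6083 166.1355] x at max z 8.425012900769836
-28 -24 1380 z pct [100.2813 130.8547 152.9148 162.4521 166.7842] x at max z 10.611366709616922
24 28 1304 z pct [100.2068 128.2264 153.0146 162.8212 165.9727] x at max z 10.60809340525667
28 35 1375 z pct [101.3232 123.4623 154.1359 161.3301 165.4372] x at max z 7.776476642634051
35 45 2778 z pct [108.3882 115.5664 123.8361 145.5123 160.1288] x at max z 6.7833223036832075
blue tool [  7.3754  -1.2891 157.0888]
```

>>> step_arm(targets=[[-0.07,0.07,-0.022,-0.11,0],[-0.07,0.07,-0.022,-0.12,0],[-0.07,0.05,-0.016,-0.09,0],[-0.07,0.01,-0.003,-0.02,0],[-0.07,0.01,-0.004,-0.01,0],[-0.07,0,0,0,0],[-0.075,0,0,0,0],[-0.08,0,0,0,0],[-0.09,0,0,0,0],[-0.11,0,0,0,0],[-0.13,0,0,0,0]])

```text
time: 34.72
eef_pos: [0.4939, 0.0671, 0.2968]
eef_rot: [0.0, 0.157, 0.988, 0.0]
ft_force: [1.0, 0.3, -0.7]
grip_width: 0.0483
grip_force: 0.0
```

>>> step_arm(targets=[[-0.13,0,0,0.06,0],[-0.13,0,0,0.05,0],[-0.1,0,0,0,0],[-0.085,0,0,0,0],[-0.08,0,0,0,0],[-0.075,0,0,0,0],[-0.075,0,0,0,0]])

```text
time: 35.6
eef_pos: [0.4939, 0.0672, 0.3022]
eef_rot: [-0.0, 0.157, 0.988, 0.0]
ft_force: [1.0, 0.9, -0.6]
grip_width: 0.0462
grip_force: 2.2
```

>>> step_arm(targets=[[-0.072,0,0,0,0],[-0.07,0,0,0,0],[-0.07,0,0,0,0]])

```text
time: 35.98
eef_pos: [0.4939, 0.0672, 0.3022]
eef_rot: [-0.0, 0.157, 0.988, 0.0]
ft_force: [-0.4, 0.1, -0.2]
grip_width: 0.046
grip_force: 6.9
```

>>> step_arm(targets=[[-0.07,-0.02,0.007,0.04,0],[-0.07,-0.05,0.016,0.09,0],[-0.07,-0.07,0.022,0.12,0],[-0.07,-0.07,0.022,0.15,0],[-0.07,-0.15,0.2,0.3,0],[-0.07,-0.25,0.5,0.2,0],[-0.07,-0.25,0.6,0,0],[-0.07,-0.25,0.6,0,0],[-0.07,-0.25,0.6,0,0],[-0.07,-0.2,0.6,0,0],[-0.07,-0.15,0.6,0,0],[-0.07,-0.05,0.4,0,0],[-0.07,0,0.15,0,0],[-0.07,0,0,0,0],[-0.07,0,0,0,0]])

```text
time: 37.85
eef_pos: [0.406, 0.2825, 0.3474]
eef_rot: [0.0, 0.158, 0.988, -0.0]
ft_force: [-0.4, 0.5, 0.1]
grip_width: 0.0456
grip_force: 6.9
```

Run:
```python
from pl import *
s=monitor.get_state(); e=s["eef_pos"]; print(e,s["grip_force"],s["joint_pos"])
p=grab_frame("wrist"); keep(p,"wrist17.pkl")
plaque("wrist17.pkl",guess=e+np.array([.003,0,-.155]))
w=cloud(p)
q=w[near(w,.42,.281,.11,-.01,.009)&(np.hypot(w[...,0]-.42,w[...,1]-.281)<.05)]; print("felt z",len(q),np.median(q[:,2]) if len(q) else None)
w=cloud(load("top0.pkl")); q=w[near(w,.42,.281,.05,-.01,.02)]; print("felt z top",np.median(q[:,2]))
w=cloud(load("w1.pkl")); q=w[near(w,.42,.281,.05,-.01,.02)]; print("felt z w1",len(q),np.median(q[:,2])); q=w[near(w,.42,.281,.12,.012,.02)]; print("rim",rect(q)); q=w[near(w,.38,.1,.05,-.02,.02)]; print("bench",np.median(q[:,2]))
```

```text
[0.406  0.2825 0.3474] 6.9326698780059814 [ 0.4026 -0.0602  2.0645 -0.0002  1.1373 -0.8517]
wrist17.pkl blue 2655 [0.3977 0.284  0.1837] n [-0.5465  0.1796  0.8179] tilt 35.11993734892368 az 161.81088572065036
(array([14.1,  1.2]), array([32.2, 47.5]), 89.6) rect centre world [0.4091 0.2816 0.1918]
felt z 7557 0.00719061516190761
felt z top 0.005685598959658811
felt z w1 6698 0.007156992360989045
rim (array([421.4, 280.2]), array([150.9, 130.3]), 64.7)
bench 0.0013344827183084385
```

>>> step_arm(targets=[[-0.07,0.02,0.02,-0.4,0],[-0.07,0,0,-0.8,0],[-0.07,0,0,-0.8,0],[-0.07,0,0,-0.6,0],[-0.07,0,0,-0.3,0],[-0.07,0,0,-0.05,0],[-0.07,0,0,0,0],[-0.07,0,0,0,0]])

```text
time: 38.9
eef_pos: [0.4076, 0.2843, 0.2011]
eef_rot: [0.001, 0.157, 0.988, 0.001]
ft_force: [-0.1, 0.4, -0.1]
grip_width: 0.0458
grip_force: 6.9
```

>>> step_arm(targets=[[-0.07,0,0,-0.08,0],[-0.07,0,0,-0.06,0],[-0.07,0,0,-0.04,0],[-0.07,0,0,0,0]])

```text
time: 39.4
eef_pos: [0.4068, 0.284, 0.1904]
eef_rot: [-0.0, 0.157, 0.988, -0.0]
ft_force: [0.1, -0.2, -1.0]
grip_width: 0.0455
grip_force: 7.0
```

>>> step_arm(targets=[[-0.07,0,0,-0.02,0],[-0.07,0,0,-0.02,0],[-0.07,0,0,-0.02,0],[-0.07,0,0,-0.02,0]])

```text
time: 39.9
eef_pos: [0.4071, 0.284, 0.187]
eef_rot: [0.0, 0.157, 0.988, -0.0]
ft_force: [-0.5, -1.0, 3.3]
grip_width: 0.0459
grip_force: 7.3
```

>>> step_arm(targets=[[-0.07,0.005,-0.002,-0.02,0],[-0.07,0.005,-0.002,-0.02,0]])

```text
time: 40.15
eef_pos: [0.408, 0.2838, 0.1853]
eef_rot: [0.001, 0.157, 0.988, 0.0]
ft_force: [0.2, -2.9, 4.7]
grip_width: 0.0455
grip_force: 7.4
```

>>> step_arm(targets=[[-0.07,0.01,-0.003,-0.02,0],[-0.07,0.01,-0.003,-0.02,0]])

```text
time: 40.4
eef_pos: [0.4089, 0.2835, 0.1831]
eef_rot: [0.001, 0.157, 0.988, 0.0]
ft_force: [1.1, -3.2, 4.0]
grip_width: 0.0462
grip_force: 7.5
```

>>> step_arm(targets=[[-0.07,0.02,-0.005,-0.02,0],[-0.07,0.015,-0.004,-0.02,0]])

```text
time: 40.65
eef_pos: [0.4102, 0.283, 0.1806]
eef_rot: [-0.0, 0.157, 0.988, 0.0]
ft_force: [0.9, -1.3, 3.6]
grip_width: 0.0462
grip_force: 7.5
```

Run:
```python
from pl import *
s=monitor.get_state(); e=s["eef_pos"]; print(e,s["grip_force"],s["ft_force"])
p=grab_frame("wrist"); keep(p,"wrist18.pkl"); plaque("wrist18.pkl",guess=e+np.array([.003,0,-.155]))
```

```text
[0.4102 0.283  0.1806] 7.455220967531204 [ 0.9486 -1.3176  3.6255]
wrist18.pkl blue 3154 [0.4038 0.2842 0.0216] n [-0.3455  0.1144  0.9314] tilt 21.342385674996518 az 161.6833650862429
(array([11.5,  0.9]), array([32.1, 46.3]), 89.4) rect centre world [0.4131 0.2822 0.0281]
```

>>> step_arm(targets=[[-0.07,0.014,-0.004,-0.02,0],[-0.07,0.012,-0.004,-0.02,0],[-0.07,0.01,-0.003,-0.02,0],[-0.07,0.01,-0.003,-0.02,0]])

```text
time: 41.2
eef_pos: [0.4122, 0.2824, 0.1764]
eef_rot: [-0.0, 0.157, 0.988, -0.0]
ft_force: [-0.8, -0.3, 1.7]
grip_width: 0.0454
grip_force: 7.4
```

>>> step_arm(targets=[[-0.07,0.008,-0.002,-0.02,0],[-0.07,0.005,-0.001,-0.02,0],[-0.07,0,0,0,0]])

```text
time: 41.58
eef_pos: [0.4129, 0.2825, 0.1761]
eef_rot: [-0.002, 0.157, 0.988, -0.001]
ft_force: [-7.6, -2.0, 15.8]
grip_width: 0.0457
grip_force: 15.8
```

Run:
```python
from pl import *
s=monitor.get_state(); e=s["eef_pos"]; print(e,s["grip_force"],s["ft_force"])
p=grab_frame("wrist"); keep(p,"wrist19.pkl"); plaque("wrist19.pkl",guess=e+np.array([.003,0,-.155]))
```

```text
[0.4129 0.2825 0.1761] 15.839681020297576 [-7.5818 -1.999  15.7648]
wrist19.pkl blue 2990 [0.404  0.284  0.0185] n [-0.1944  0.0663  0.9787] tilt 11.850490365389165 az 161.15566857905958
(array([12.4,  1.1]), array([32.5, 43.5]), 89.9) rect centre world [0.414  0.282  0.0257]
```

>>> step_arm(targets=[[-0.07,0,0,0.03,0],[-0.07,0,0,0,0]])

```text
time: 41.88
eef_pos: [0.4128, 0.2823, 0.1762]
eef_rot: [-0.0, 0.157, 0.988, 0.0]
ft_force: [-2.6, 0.5, 3.8]
grip_width: 0.0458
grip_force: 8.7
```

Run:
```python
from pl import *
s=monitor.get_state(); e=s["eef_pos"]; print(e,s["grip_force"],s["ft_force"])
p=grab_frame("wrist"); keep(p,"wrist20.pkl"); plaque("wrist20.pkl",guess=e+np.array([.003,0,-.155]))
```

```text
[0.4128 0.2823 0.1762] 8.698854334652424 [-2.6026  0.5425  3.8018]
wrist20.pkl blue 3077 [0.405  0.2839 0.0187] n [-0.1946  0.0642  0.9788] tilt 11.822150535856585 az 161.74496993368672
(array([12.1,  1. ]), array([32.5, 44.1]), 89.8) rect centre world [0.4147 0.2818 0.0256]
```

>>> step_arm(targets=[[-0.072,0,0,0.01,0],[-0.074,0,0,0,0],[-0.076,0,0,0,0],[-0.077,0,0,0,0],[-0.0775,0,0,0,0],[-0.0775,0,0,0,0]])

```text
time: 42.68
eef_pos: [0.4132, 0.2822, 0.1767]
eef_rot: [0.0, 0.157, 0.988, -0.0]
ft_force: [-0.2, -0.2, -0.8]
grip_width: 0.0461
grip_force: 0.1
```

>>> step_arm(targets=[[-0.078,0,0,0,0],[-0.0782,0,0,0,0],[-0.0784,0,0,0,0],[-0.0786,0,0,0,0]])

```text
time: 43.18
eef_pos: [0.4132, 0.2822, 0.1768]
eef_rot: [0.0, 0.157, 0.988, 0.0]
ft_force: [-0.1, -0.3, 0.4]
grip_width: 0.046
grip_force: 0.1
```

```bash
cat > t.py <<'E'
from pl import *
s=monitor.get_state(); e=s["eef_pos"]; print(s["time"],e,s["grip_force"],s["grip_width"],s["ft_force"])
p=grab_frame("wrist"); keep(p,"wt.pkl"); plaque("wt.pkl",guess=e+np.array([.003,0,-.155]))
E
python3 t.py
```

```text
43.175 [0.4132 0.2822 0.1768] 0.11695025721564889 0.04600893872717316 [-0.1306 -0.3117  0.4497]
wt.pkl blue 2731 [0.4057 0.2836 0.0156] n [-0.0093  0.0049  0.9999] tilt 0.6032627628160208 az 152.00290457767082
(array([10.8,  1. ]), array([39. , 32.3]), 0.1) rect centre world [0.4144 0.2819 0.0218]
```

>>> step_arm(targets=[[-0.1,0,0,0.01,0],[-0.15,0,0,0.02,0],[-0.3,0,0,0,0],[-0.4,0,0,0,0],[-0.4,0,0,0,0],[-0.4,0,0,0.2,0],[-0.4,0,0,0.8,0],[-0.4,0,0,1,0],[-0.4,0,0,1,0],[-0.4,0,0,0,0],[-0.4,0,0,0,0]])

```text
time: 44.6
eef_pos: [0.4128, 0.2821, 0.3282]
eef_rot: [-0.0, 0.157, 0.988, -0.0]
ft_force: [0.1, 0.2, -1.0]
grip_width: 0.0597
grip_force: 0.0
```

Run:
```python
from pl import *
s=monitor.get_state(); print(s["time"],s["eef_pos"])
p=grab_frame("wrist"); keep(p,"wf.pkl"); plaque("wf.pkl",guess=(.4195,.28,.0148)); t=grab_frame("scene"); keep(t,"sf.pkl")
w=cloud(t); q=w[near(w,.4414,-.2968,.025,.14,.17)]; print("driver top",len(q),q.mean(0) if len(q) else None,q[:,2].max())
g=lambda p,b,s:cv2.resize(cv2.cvtColor(p["frame"][b[1]:b[3],b[0]:b[2]],cv2.COLOR_RGB2BGR),s,interpolation=cv2.INTER_CUBIC)
cv2.imwrite("pics/fin.png",np.hstack([g(p,(120,20,560,350),(400,300)),g(t,(120,80,440,320),(400,300))]))
```

```text
44.6 [0.4128 0.2821 0.3282]
wf.pkl blue 1352 [0.4186 0.2808 0.0156] n [0.0004 0.0076 1.    ] tilt 0.4365288788862049 az 87.15919675306758
(array([ 0.5, -0. ]), array([39.1, 31.4]), 0.5) rect centre world [0.419  0.2807 0.0159]
driver top 146 [ 0.4457 -0.3003  0.1535] 0.16393782651188837
```

View pics/fin.png

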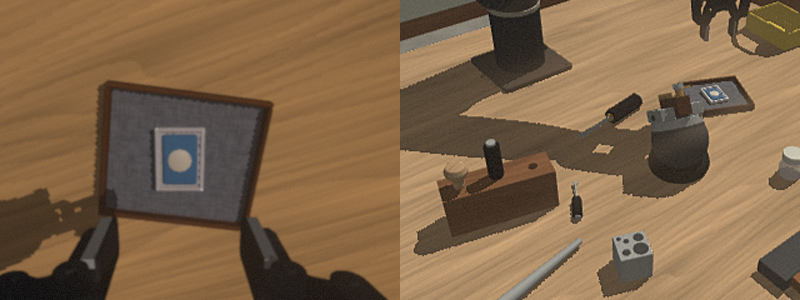

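The last picture shows the plaque lying flat, enamel up, in the middle of the tray (left half, about 180,160). The six-sided driver stands in the stand's middle hole (right half, about 492,155), with the graver, pot and block where they were. The two stray drivers lying on the bench were already down by about t = 4 s, and the arm had not been near them.

```bash
python3 -c "
from cell import env
print(env.close_job())"
```

```text
the job is handed in; nothing more can be done
None
```

The job is handed in at about 45 s: the dog is turned about 80–90° clear, the screwdriver is back in the stand's middle hole, and the plaque lies flat, enamel up, on the felt; one doubt is a brief 15.8 N finger-pad reading while setting it down, which I took to be the fingertips touching the felt, but can't rule out as pressure on the plaque just over the 15 N limit.

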